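Seat a row of plug-in dimmer modules with a straightedge

ROBOT

A 6-joint arm with a two-finger parallel gripper is mounted at the origin on a cart in front of the work surface, level with it; the furniture and walls round the work are solid. World frame = base frame: x ahead of the robot, y to its left, z up, the work surface at z = 0. Lengths are in m, angles in rad, forces in N, time in s.
With the tool pointing down it reaches from about 0.3 to 0.875 m from the base axis. Payload 6.4 kg.
Tool frame: the origin (TCP) lies midway between the tips of the shut fingers; the grasp point (between the pads) lies 19 mm behind it (ctrl.pinch_z is the distance from the TCP to the grasp point, in m); z points along the fingers, y is the line along which they close (so a half turn about z gives the same grasp; the last joint's range is limited). The gripper opens to 85 mm and grips with 20 to 120 N. Pads are 22 mm wide; open, the fingers measure 114 mm over their backs; the gripper's body (76 mm by 85 mm) begins 54 mm behind the grasp point. The pads swing forward as they close: fully open they stand 13 mm farther back than shut.
Start: joints at [1.135, 0.181, 1.607, -0, 1.354, -0.206], TCP at [0.131, 0.56, 0.231] pointing down, gripper open.
Joint ranges: [-2.99, 2.99], [-0.89, 2.07], [0.3, 2.58], [-1.14, 4.28], [0, 2.63], [-3.12, 3.12]. Speed limits (rad/s): [2.57, 2.57, 3.01, 3.14, 3.14, 3.14].

INTERFACE

Orientations are given as a unit quaternion [w, x, y, z].
In Python, from bench import ctrl gives the robot as it stands.
- The arm moves only by the tool apply_moves, never from a script. Its argument "moves" is a list of rows, each an object with "jaw": the opening, from 0 (shut) to 1 (fully open); "offset": the shift along the tool's x, y, z in mm, a list of three; "rot": the turn, a rotation vector about the tool's x, y, z in degrees, a list of three. In form: [{"jaw": jaw, "offset": [dx, dy, dz], "rot": [ax, ay, az]}, ...]. A call has exactly 5 rows; each row shifts and turns the commanded pose from where the row before left it, along the tool's axes as they then stand; what a row does not reach is not made up. A row lasts 1/8 s, in which the tool goes at most 62.5 mm and 10.7 degrees, less where a joint would pass 70% of its speed; a pose out of reach is approached as far as the arm can. A call is refused whole if a number of a shift passes 62.5 or a number of a turn 10.7, either way. A call with a gripper value outside its range is refused whole. The fingers move at their own pace and stop on an object; the grip force is fixed at half the most. Time passes only in rows, so rows that do not move let the fingers close, or fill a call up. It gives the time, the measured TCP pose, the force, the opening and the grip force at its end, in the units of the state.
- ctrl.get_obs(): the state, without advancing time (a new reading comes with each control period).
- ctrl.camera(name): name is "scene" or "top"; returns (picture, depth): 384x512x3 uint8, red, green, blue; 384x512 float32, m along the optical axis (not along the pixel's ray), 0 where there is no reading.
- ctrl.camera_params(name): a dict with "K" (3x3 intrinsics, pixels), "cam_to_world" (4x4, takes a point from camera to world coordinates). Camera axes: x right, y down, z forward; pixel columns grow to the right and rows downward; lengths in m; the calibration is good to about 2 mm. A picture is of the moment at which its call begins. camera_params takes no time and is no camera call.
- ctrl.hand_in(): hands the job in; it is judged then, once.
Trained networks look in the newest picture that a camera, given by its name, has taken for a name from the list of things; names that differ only in an ending like _2 or _b are one class to them, and where a whole thing is asked for, a point or a joint stands for the part that bears it (a point fixed in the world has none). Each returns a list of dicts, best first, with "score" (0 to 1); they miss things now and then, are a little off and sometimes report something else, mostly with a low value. They report only what shows in the picture. A call takes as long as a camera call. They do not tell look-alikes from the thing itself.
- ctrl.outline_of(camera, target): "region" (384x512 bool, what is visible of it) and "position" ([column, row] in pixels, amid what is visible of it).
The state is a dict: "time_s": time; "q": joint angles; "dq": joint speeds; "joint_efforts": joint torques, N m; "eef_pos": TCP position; "eef_rot": TCP orientation; "wrist_force": force on the tool from outside, world axes, zero at the start; "torque": the same for the moment, N m; "opening": opening from 0.0 (shut) to 1.0 (fully open); "grasp_force": force on a finger pad.
Only numpy, scipy, OpenCV 4.12 (cv2) and the standard library are available. Lean on these libraries where they do the work, as an engineer would, in place of code of your own. Each camera call takes 0.05 s, during which the arm holds its last target. There are 200 camera calls.

TASK

Four dimmer modules stand loosely in the lanes of the lighting base: take the straightedge by its red rib and with its long edge push the row back, evenly and gently, until every module is fully home against the blue rail and all four faces stand in one line. The modules are delicate: press no more than 6 N or so on any one, and keep the gripper itself off them. Then lay the straightedge flat on the worktop, clear of the base, and leave everything else alone.

Things in the scene. Friction and masses are not known exactly. Their poses are not given: they have to be found in the camera images.
- base: lighting-control base fixed flat on the worktop: grey floor plate 6 mm thick, blue rail along its back. Origin on the underside; x from the open front to the rail, y along the rail to the left, z up. Plate x -85 to +53, y -125 to +125 mm. Ribs 12 mm above the worktop (x -45 to +35 mm) part four lanes at y = +84, +28, -28, -84 mm, each 4 mm wider than a module
- rail_stop (a point): middle of the rail's upright stop face, 15 mm above the worktop, at base x = +35 mm; axes as the base's. The rail is 44 mm high, 18 mm deep. Over each lane a sprung brass contact must climb a ridge on the module's back step: resistance rises over the last 5 mm to 3 to 5 N per module, which then clicks in 2 to 3 mm before home; less force takes it on to the stop. Home is a hard stop on this face
- module1_face (a point): centre of the flat front face of the left module, 15 mm above its underside; axes as the module's. It starts 18 to 40 mm short of home and up to 0.04 rad skew. Home: face 60 mm in front of the stop face, at base x = -25, y = +84 (2 mm either way), z = 21 mm
- module1: the left white dimmer module, 60 deep (x) x 48 wide x 30 mm high, about 0.1 kg, loose on the base floor in its lane; the back 22 mm is a step 15 mm high. Origin at the centre of its underside, 30 mm behind its face; x towards the rail
- module2_face (a point): centre of the flat front face of the centre-left module, 15 mm above its underside; axes as the module's. It starts 18 to 40 mm short of home and up to 0.04 rad skew. Home: face 60 mm in front of the stop face, at base x = -25, y = +28 (2 mm either way), z = 21 mm
- module2: the centre-left white dimmer module, 60 deep (x) x 48 wide x 30 mm high, about 0.1 kg, loose on the base floor in its lane; the back 22 mm is a step 15 mm high. Origin at the centre of its underside, 30 mm behind its face; x towards the rail
- module3_face (a point): centre of the flat front face of the centre-right module, 15 mm above its underside; axes as the module's. It starts 18 to 40 mm short of home and up to 0.04 rad skew. Home: face 60 mm in front of the stop face, at base x = -25, y = -28 (2 mm either way), z = 21 mm
- module3: the centre-right white dimmer module, 60 deep (x) x 48 wide x 30 mm high, about 0.1 kg, loose on the base floor in its lane; the back 22 mm is a step 15 mm high. Origin at the centre of its underside, 30 mm behind its face; x towards the rail
- module4_face (a point): centre of the flat front face of the right module, 15 mm above its underside; axes as the module's. It starts 18 to 40 mm short of home and up to 0.04 rad skew. Home: face 60 mm in front of the stop face, at base x = -25, y = -84 (2 mm either way), z = 21 mm
- module4: the right white dimmer module, 60 deep (x) x 48 wide x 30 mm high, about 0.1 kg, loose on the base floor in its lane; the back 22 mm is a step 15 mm high. Origin at the centre of its underside, 30 mm behind its face; x towards the rail
- ruler_grip (a point): point to grip on the straightedge, middle of its red rib, 28 mm above its underside. Rib 14 mm wide (x), 120 mm long (y, centred here), from 8 to 42 mm above the underside. x across the rib towards the pushing edge, which lies at x = +45 mm, 20 to 28 mm below this point; z up
- ruler: the straightedge, 0.3 kg, lying flat on the worktop: aluminium blade 280 mm long (y -140 to +140), 65 mm wide (x -20 to +45 mm), 8 mm thick, graduated along the pushing edge at x = +45 mm, with a red grip rib on top at x = 0. Origin on its underside below the grip point
- screwdriver: red screwdriver, 191 mm, lying loose on the worktop beside the work, to be left alone; origin at the centre of its underside
- tape_measure: yellow tape measure, 43 x 80 x 60 mm, lying loose on the worktop beside the work, to be left alone; origin at the centre of its underside
- chalk_line: orange chalk line, 44 x 74 x 31 mm, lying loose on the worktop beside the work, to be left alone; origin at the centre of its underside
- pliers: red-handled pliers, 186 mm, lying loose on the worktop beside the work, to be left alone; origin at the centre of its underside
Not all that is in view belongs to the job. What is shaped like the module2 but turquoise is not meant.

How it is judged:
On the way, in this order (a step that is already met when the one before it is completed fails the run):
1. the straightedge is picked up (height (world z) of ruler_grip above 0.037 m), for 0.1 s.
2. all four modules are pushed home by the straightedge while it is held (x of each of module1_face, module2_face, module3_face, module4_face in the frame of base above -0.0267 m and height (world z) of ruler_grip above 0.031 m and (contact force between ruler and module1 above 0.5 N or contact force between ruler and module2 above 0.5 N or contact force between ruler and module3 above 0.5 N or contact force between ruler and module4 above 0.5 N)), for 0.2 s.
At the end, for the whole second after the job is handed in: every module's face is within 1.7 mm of its home line at the rail, square to within 0.035 rad, flat on the base floor (tilt under 0.05 rad) and at rest; the straightedge lies flat (tilt under 0.04 rad) and still on the worktop, touching neither base nor modules (x of each of module1_face, module2_face, module3_face, module4_face in the frame of base above -0.0267 m and angle between the x axis of each of module1, module2, module3, module4 and the x axis of base, either way round below 0.035 rad and angle between each of module1, module2, module3, module4's own z axis and vertical below 0.05 rad and linear speed of each of module1, module2, module3, module4, ruler below 0.01 m/s and height (world z) of ruler_grip below 0.031 m and angle between ruler's own z axis and vertical below 0.04 rad and contact force between ruler and base below 0.1 N and contact force between ruler and module1 below 0.1 N and contact force between ruler and module2 below 0.1 N and contact force between ruler and module3 below 0.1 N and contact force between ruler and module4 below 0.1 N).
It fails at once if the straightedge presses a module with more than 8 N (contact force between ruler and module1 above 8 N or contact force between ruler and module2 above 8 N or contact force between ruler and module3 above 8 N or contact force between ruler and module4 above 8 N).
It fails at once if the gripper or the arm touches a module (contact force between any of the fingers, the arm and module1 above 0.5 N or contact force between any of the fingers, the arm and module2 above 0.5 N or contact force between any of the fingers, the arm and module3 above 0.5 N or contact force between any of the fingers, the arm and module4 above 0.5 N).
It fails at once if a bystander is moved by more than 20 mm (distance of any of screwdriver, tape_measure, chalk_line, pliers from where it was at the start of the episode above 0.02 m).
It also fails if it takes over 64 s, if anything falls off the work surface, if the arm or the gripper's body presses on something with over 40 N, if the wrist force passes 120 N, or if a joint passes its speed limit or range.

## Working session

There is one attempt and no reset: what is moved stays moved. The work goes in short steps, Python scripts to look and compute and a tool call to move; the robot and the scene stay as the last step left them, time stands still between calls to the robot, and variables do not carry over. Pictures are saved under pics/ and viewed, at most 10 in all, crops included, and the job is handed in when it is done.

Besides the shell and the picture viewer there is one more tool, called after "Call:" as name(argument=value, ...) on one line, values as JSON. apply_moves: Moves the arm, as the interface text tells. Its arguments: {"type":"object","properties":{"moves":{"type":"array"}},"required":["moves"]}

```bash
mkdir -p pics; ls
python3 - <<'E'
from bench import ctrl
import cv2, numpy as np
for n in ("scene","top"):
    p,d=ctrl.camera(n); cv2.imwrite(f"pics/{n}0.png",p[:,:,::-1]); np.save(f"{n}_d.npy",d)
    print(n,ctrl.camera_params(n))
print(ctrl.get_obs(), ctrl.pinch_z)
E
```

```text
pics
scene {'K': array([[432.95880544,   0.        , 262.87461447],
       [  0.        , 432.95880544, 199.70968914],
       [  0.        ,   0.        ,   1.        ]]), 'cam_to_world': array([[-0.72996522, -0.29446536,  0.61679894, -0.26925462],
       [-0.68338138,  0.33010299, -0.65116965,  0.98430718],
       [-0.01186026, -0.8968401 , -0.44219585,  0.64047335],
       [ 0.        ,  0.        ,  0.        ,  1.        ]])}
top {'K': array([[406.59553884,   0.        , 259.25522035],
       [  0.        , 406.59553884, 178.16999074],
       [  0.        ,   0.        ,   1.        ]]), 'cam_to_world': array([[ 0.00999585, -0.98670299,  0.16222604,  0.29229658],
       [-0.9999426 , -0.01048907, -0.0021841 ,  0.13630637],
       [ 0.00385666, -0.1621949 , -0.9867512 ,  1.35240987],
       [ 0.        ,  0.        ,  0.        ,  1.        ]])}
{'time_s': 0.1, 'q': array([ 1.13469139e+00,  1.81497952e-01,  1.60790900e+00,  2.08696620e-05,
        1.35379372e+00, -2.06292134e-01]), 'dq': array([-2.52707659e-03, -1.72617986e-03, -1.20832131e-03,  6.13599683e-05,
       -7.63593186e-04,  1.65830188e-03]), 'joint_efforts': array([-7.50384479e-04, -4.45885062e+01, -3.52234268e+01, -4.10193834e-04,
        4.28534011e-03, -3.09269615e-05]), 'eef_pos': array([0.1307403 , 0.55942992, 0.23045621]), 'eef_rot': array([-2.63496182e-04,  1.14655911e-01,  9.93404940e-01, -7.59673840e-04]), 'wrist_force': array([ 0.07087767, -0.42978599,  0.07680328]), 'torque': array([-0.06494334,  0.01027008, -0.0081483 ]), 'grasp_force': 0.0, 'opening': 1.0022641557454381} 0.0187
```

View pics/top0.png

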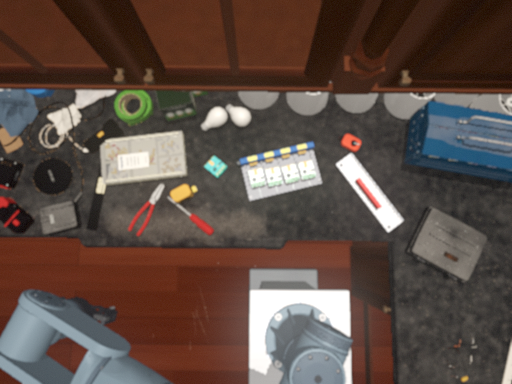

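View pics/scene0.png

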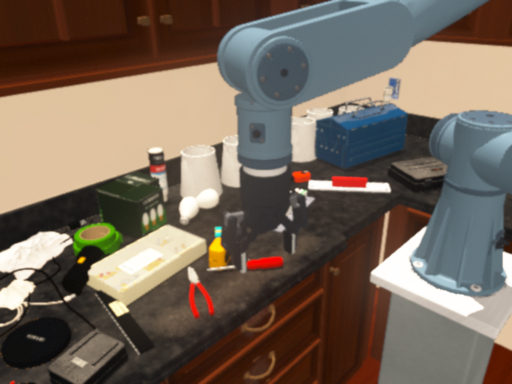

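```bash
cat > h.py <<'E'
from bench import ctrl
import cv2, numpy as np
def cloud(n,d):
    P=ctrl.camera_params(n);K=P["K"];T=P["cam_to_world"]
    v,u=np.mgrid[:384,:512]
    c=np.stack([(u-K[0,2])/K[0,0]*d,(v-K[1,2])/K[1,1]*d,d],-1)
    return c@T[:3,:3].T+T[:3,3]
E
python3 - <<'E'
from h import *
p,d=ctrl.camera("top");X=cloud("top",d)
for t in ["ruler","ruler_grip","base","rail_stop","module1","module2","module3","module4","module1_face","screwdriver","tape_measure","chalk_line","pliers"]:
    for r in ctrl.outline_of("top",t)[:5]:
        m=r["region"]&(d>0)
        if m.sum()<5: continue
        q=X[m]; (c,s,a)=cv2.minAreaRect((q[:,:2]*1000).astype(np.float32))
        print(t,round(r["score"],2),np.round(r["position"]),m.sum(),np.round(c),np.round(s),round(a,1),"z",np.round(np.percentile(q[:,2],[5,50,95]),3))
E
```

```text
ruler 0.55 [370. 193.] 1536 [ 469. -234.] [275.  65.] 36.6 z [0.004 0.009 0.042]
ruler_grip 0.69 [371. 194.] 1640 [ 470. -233.] [284.  71.] 37.0 z [0.003 0.009 0.042]
base 0.75 [280. 162.] 2042 [538.  65.] [148. 260.] 14.9 z [0.002 0.008 0.046]
rail_stop 0.67 [279. 166.] 2079 [538.  65.] [149. 261.] 13.5 z [0.002 0.008 0.046]
module1 0.85 [213. 167.] 276 [552. 284.] [70. 47.] 47.8 z [0.002 0.028 0.034]
module1 0.75 [307. 169.] 281 [543. -27.] [64. 56.] 12.0 z [0.013 0.034 0.041]
module1 0.66 [275. 179.] 258 [517.  86.] [61. 47.] 11.9 z [0.018 0.034 0.04 ]
module1 0.62 [258. 177.] 261 [515. 142.] [66. 49.] 11.8 z [0.017 0.034 0.04 ]
module1 0.58 [288. 174.] 255 [527.  31.] [60. 47.] 16.4 z [0.018 0.034 0.04 ]
module2 0.85 [213. 167.] 276 [552. 284.] [70. 47.] 47.8 z [0.002 0.028 0.034]
module2 0.75 [307. 169.] 281 [543. -27.] [64. 56.] 12.0 z [0.013 0.034 0.041]
module2 0.66 [275. 179.] 258 [517.  86.] [61. 47.] 11.9 z [0.018 0.034 0.04 ]
module2 0.62 [258. 177.] 261 [515. 142.] [66. 49.] 11.8 z [0.017 0.034 0.04 ]
module2 0.58 [288. 174.] 255 [527.  31.] [60. 47.] 16.4 z [0.018 0.034
[... 907 characters left out ...]
12. 143.] [60. 48.] 13.2 z [0.018 0.035 0.04 ]
module1_face 0.15 [290. 174.] 264 [529.  31.] [64. 48.] 15.5 z [0.017 0.034 0.04 ]
screwdriver 0.84 [201. 223.] 252 [384. 357.] [180.  26.] 53.6 z [0.012 0.022 0.029]
screwdriver 0.64 [288. 176.] 280 [529.  31.] [64. 48.] 15.6 z [0.017 0.033 0.04 ]
tape_measure 0.75 [184. 192.] 302 [456. 380.] [41. 78.] 27.5 z [0.006 0.059 0.064]
chalk_line 0.74 [352. 144.] 269 [ 641. -170.] [72. 50.] 63.3 z [0.01  0.025 0.032]
chalk_line 0.56 [260. 177.] 272 [515. 141.] [66. 50.] 14.0 z [0.017 0.034 0.04 ]
pliers 0.8 [148. 213.] 442 [410. 509.] [ 55. 174.] 67.0 z [-0.002  0.009  0.015]
pliers 0.61 [179. 194.] 309 [457. 382.] [60. 68.] 69.5 z [0.004 0.059 0.064]
```

The top view shows the base at about (280,172) with the blue rail behind it. Its four modules are at (258,177) to (307,169). The straightedge is at (370,192), just in front of the chalk line at (351,143), and the turquoise decoy is at (213,167). In the scene view the arm hides the base. Next I'll fit the poses from the top depth.

```bash
cat >> h.py <<'E'
def line(q):   # robust line: mean, direction, rms
    v=cv2.fitLine(q.astype(np.float32),cv2.DIST_HUBER,0,1e-4,1e-4).ravel()
    return v[2:],v[:2]
E
python3 - <<'E'
from h import *
p,d=ctrl.camera("top");X=cloud("top",d);x,y,z=X[...,0],X[...,1],X[...,2]
hsv=cv2.cvtColor(p,cv2.COLOR_RGB2HSV)
# table level
t=(x>.4)&(x<.6)&(y>-.1)&(y<-.07);print("table z",np.median(z[t]))
# ruler
R=(x>.3)&(x<.64)&(y>-.36)&(y<-.10)
rib=R&(z>.034)&(hsv[...,1]>120)
rib&=(np.hypot(x-.469,y+.234)<.075)
q=X[rib][:,:2];c,s,a=cv2.minAreaRect((q*1e3).astype(np.float32));print("rib",c,s,a,rib.sum(),"mean",q.mean(0))
m,dv=line(q);print("rib line",m,np.degrees(np.arctan2(dv[1],dv[0])))
yaw=np.arctan2(dv[1],dv[0])
bl=R&(hsv[...,1]<60)&(hsv[...,2]>150)&(z<.02)
bl=bl|rib
u=np.array([np.cos(yaw),np.sin(yaw)]);n=np.array([-u[1],u[0]])
B=X[bl][:,:2]-q.mean(0);print("blade along",np.percentile(B@u,[.5,99.5]),"across(n=+90)",np.percentile(B@n,[1,99]),bl.sum())
c,s,a=cv2.minAreaRect((X[bl][:,:2]*1e3).astype(np.float32));print("blade rect",c,s,a)
# rail
Rr=(x>.45)&(x<.7)&(y>-.1)&(y<.23)
rail=Rr&(z>.042)&(z<.055)
c,s,a=cv2.minAreaRect((X[rail][:,:2]*1e3).astype(np.float32));print("rail",c,s,a,rail.sum(),np.median(z[rail]))
m,dv=line(X[rail][:,:2]);print("rail line",m,np.degrees(np.arctan2(dv[1],dv[0])))
crop=cv2.resize(p[125:240,225:410],None,fx=4,fy=4,interpolation=cv2.INTER_CUBIC);cv2.imwrite("pics/c1.png",crop[:,:,::-1])
E
```

```text
table z 0.00010960005395954653
rib (462.44952392578125, -219.93287658691406) (109.04642486572266, 9.958541870117188) 37.7813720703125 103 mean [ 0.46161889 -0.2206131 ]
rib line [ 0.46395856 -0.21833894] 35.90622
blade along [-0.14181428  0.14298758] across(n=+90) [-0.05433884  0.01781902] 1709
blade rect (473.0836181640625, -235.2354278564453) (288.196533203125, 75.19945526123047) 36.53329086303711
rail (579.8319702148438, 95.69728088378906) (299.505859375, 176.12991333007812) 72.75440216064453 368 0.04519171494968088
rail line [0.5964946 0.0616465] -76.24407
```

View pics/c1.png

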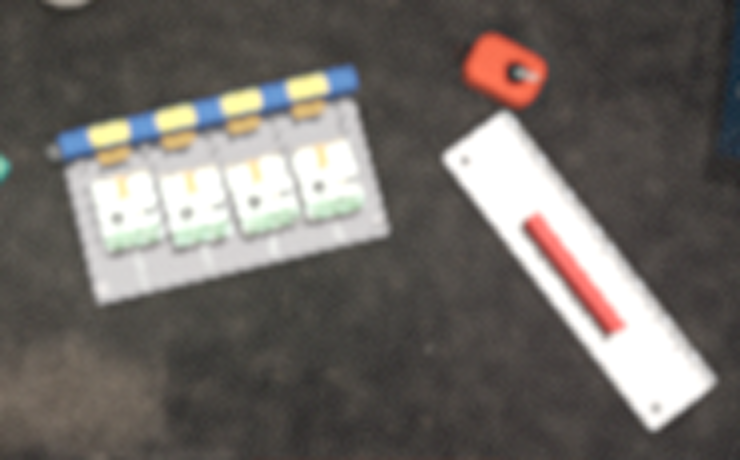

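The crop confirms that the graduated edge of the straightedge faces image right, which is world −y. So ruler x points at about −53.5° and base yaw is about +13.8°. I'll refine both with image masks.

```bash
cat >> h.py <<'E'
def back(n,uv,zp):  # pixels -> plane z=zp
    P=ctrl.camera_params(n);K=P["K"];T=P["cam_to_world"]
    uv=np.asarray(uv,float);r=np.c_[(uv[:,0]-K[0,2])/K[0,0],(uv[:,1]-K[1,2])/K[1,1],np.ones(len(uv))]@T[:3,:3].T
    return T[:3,3]+r*((zp-T[2,3])/r[:,2])[:,None]
def rect(n,mask,zp):
    v,u=np.nonzero(mask);q=back(n,np.c_[u,v],zp)[:,:2];c=q.mean(0);w,V=np.linalg.eigh(np.cov((q-c).T))
    return c,np.degrees(np.arctan2(*V[::-1,1])),np.sqrt(12*w)
E
python3 - <<'E'
from h import *
p,d=ctrl.camera("top");X=cloud("top",d);x,y,z=X[...,0],X[...,1],X[...,2]
hsv=cv2.cvtColor(p,cv2.COLOR_RGB2HSV).astype(int);H,S,V=hsv[...,0],hsv[...,1],hsv[...,2]
R=(x>.3)&(x<.62)&(y>-.36)&(y<-.10)&(d>0)
lbl=lambda m:max([(lambda L:(L[0]==i))( (l,)) for i in range(1,k)],key=lambda a:a.sum()) if 0 else None
def big(m):
    k,l,s,_=cv2.connectedComponentsWithStats(m.astype(np.uint8));return l==1+np.argmax(s[1:,4])
red=big(R&(S>130)&((H<8)|(H>172))&(V>90)&(np.hypot(x-.469,y+.234)<.1))
bl=big((R&(V>130)&(S<90))|red)
print("blade",rect("top",bl,.008),"rib",rect("top",red,.042),bl.sum(),red.sum())
Rr=(x>.38)&(x<.7)&(y>-.12)&(y<.25)
rail=Rr&(H>100)&(H<125)&(S>120)
rail|=Rr&(H>20)&(H<35)&(S>90)&(V>150)&(x>.54)
rail=big(cv2.morphologyEx(rail.astype(np.uint8),cv2.MORPH_CLOSE,np.ones((3,3))))
print("rail(z.044,incl front)",rect("top",rail,.044),rail.sum())
base=ctrl.outline_of("top","base")[0]["region"];print("base region",rect("top",base,.006),base.sum())
# plate front edge from base mask: lowest row per column
v,u=np.nonzero(base);cols=[(c,v[u==c].max()+.5) for c in range(252,316)]
q=back("top",cols,.006)[:,:2];m,dv=line(q);print("front edge",m,np.degrees(np.arctan2(*dv[::-1])))
# 3d rail top
t=Rr&(z>.041)&(z<.049)&rail;m,dv=line(X[t][:,:2]);print("rail 3d",m,np.degrees(np.arctan2(*dv[::-1])),t.sum())
E
```

```text
blade (array([ 0.47039886, -0.2344086 ]), np.float64(-143.57042819568883), array([0.07429934, 0.29048124])) rib (array([ 0.46099751, -0.21940903]), np.float64(-143.45861718575264), array([0.01080609, 0.10663062])) 1827 107
rail(z.044,incl front) (array([0.56533383, 0.18727244]), np.float64(-139.77120814248664), array([0.01705542, 0.02071089])) 32
base region (array([0.5430949 , 0.06636887]), np.float64(107.93510361944642), array([0.17156308, 0.26681874])) 2215
front edge [0.46450284 0.05181303] -75.998215
rail 3d [0.5660362  0.18832515] 67.05786 27
```

```bash
cat > plan.py <<'E'
from h import *
from scipy.spatial.transform import Rotation as Ro
import sys,json
def R_down(deg):  # tool y at yaw deg, z down
    a=np.radians(deg);y=np.array([np.cos(a),np.sin(a),0]);z=np.array([0,0,-1.]);return Ro.from_matrix(np.c_[np.cross(y,z),y,z])
def pose():
    o=ctrl.get_obs();return o["eef_pos"],Ro.from_quat(np.roll(o["eef_rot"],-1))
def tyaw(R): v=R.as_matrix()[:,1];return np.degrees(np.arctan2(v[1],v[0]))
def plan(tp,R1,n,jaw,start=None,nd=0,turn=None):
    p,R=start or pose();dR=(R.inv()*R1).as_rotvec()
    if turn is not None: dR=np.array(turn)*np.pi/180
    out=[]
    for i in range(n):
        off=np.round(R.inv().apply(tp-p)*1000/(n-i),nd)
        rv=np.round(np.degrees(dR)/(n),1)
        p=p+R.apply(off/1000);R=R*Ro.from_rotvec(np.radians(rv))
        out.append({"jaw":jaw,"offset":off.tolist(),"rot":rv.tolist()})
    for i in range(0,n,5): print(json.dumps(out[i:i+5]))
    print("end",p,tyaw(R));return p,R
E
python3 - <<'E'
from plan import *
p,R=pose();print(p,tyaw(R))
plan(np.array([.462,-.222,.13]),R_down(-53.5),15,1)
E
```

```text
[0.13096264 0.5599146  0.2312978 ] 76.83416697735841
[{"jaw": 1, "offset": [-33.0, -46.0, 7.0], "rot": [0.0, -0.0, 8.7]}, {"jaw": 1, "offset": [-40.0, -40.0, 7.0], "rot": [0.0, -0.0, 8.7]}, {"jaw": 1, "offset": [-46.0, -34.0, 7.0], "rot": [0.0, -0.0, 8.7]}, {"jaw": 1, "offset": [-50.0, -26.0, 7.0], "rot": [0.0, -0.0, 8.7]}, {"jaw": 1, "offset": [-53.0, -19.0, 7.0], "rot": [0.0, -0.0, 8.7]}]
[{"jaw": 1, "offset": [-56.0, -10.0, 7.0], "rot": [0.0, -0.0, 8.7]}, {"jaw": 1, "offset": [-57.0, -2.0, 7.0], "rot": [0.0, -0.0, 8.7]}, {"jaw": 1, "offset": [-56.0, 7.0, 7.0], "rot": [0.0, -0.0, 8.7]}, {"jaw": 1, "offset": [-54.0, 15.0, 6.0], "rot": [0.0, -0.0, 8.7]}, {"jaw": 1, "offset": [-52.0, 24.0, 7.0], "rot": [0.0, -0.0, 8.7]}]
[{"jaw": 1, "offset": [-47.0, 31.0, 6.0], "rot": [0.0, -0.0, 8.7]}, {"jaw": 1, "offset": [-42.0, 38.0, 7.0], "rot": [0.0, -0.0, 8.7]}, {"jaw": 1, "offset": [-36.0, 44.0, 6.0], "rot": [0.0, -0.0, 8.7]}, {"jaw": 1, "offset": [-29.0, 48.0, 7.0], "rot": [0.0, -0.0, 8.7]}, {"jaw": 1, "offset": [-21.0, 52.0, 6.0], "rot": [0.0, -0.0, 8.7]}]
end [ 0.46203792 -0.22149356  0.13027145] -53.66583300151834
```

Call:
apply_moves(moves=[{"jaw": 1,"offset": [-33,-46,7],"rot": [0,0,8.7]},{"jaw": 1,"offset": [-40,-40,7],"rot": [0,0,8.7]},{"jaw": 1,"offset": [-46,-34,7],"rot": [0,0,8.7]},{"jaw": 1,"offset": [-50,-26,7],"rot": [0,0,8.7]},{"jaw": 1,"offset": [-53,-19,7],"rot": [0,0,8.7]}])

```text
time_s: 1.58
eef_pos: [0.2413, 0.2976, 0.1963]
eef_rot: [0.0, 0.476, 0.879, 0.0]
wrist_force: [0.9, -0.1, 0.9]
opening: 0.999
grasp_force: 0.0
```

Call:
apply_moves(moves=[{"jaw": 1,"offset": [-56,-10,7],"rot": [0,0,8.7]},{"jaw": 1,"offset": [-57,-2,7],"rot": [0,0,8.7]},{"jaw": 1,"offset": [-56,7,7],"rot": [0,0,8.7]},{"jaw": 1,"offset": [-54,15,6],"rot": [0,0,8.7]},{"jaw": 1,"offset": [-52,24,7],"rot": [0,0,8.7]}])

```text
time_s: 2.2
eef_pos: [0.3524, 0.036, 0.1627]
eef_rot: [0.001, 0.769, 0.64, 0.001]
wrist_force: [1.6, 1.2, -0.5]
opening: 1.005
grasp_force: 0.0
```

Call:
apply_moves(moves=[{"jaw": 1,"offset": [-47,31,6],"rot": [0,0,8.7]},{"jaw": 1,"offset": [-42,38,7],"rot": [0,0,8.7]},{"jaw": 1,"offset": [-36,44,6],"rot": [0,0,8.7]},{"jaw": 1,"offset": [-29,48,7],"rot": [0,0,8.7]},{"jaw": 1,"offset": [-21,52,6],"rot": [0,0,8.7]}])

```text
time_s: 2.82
eef_pos: [0.4626, -0.2235, 0.1301]
eef_rot: [0.0, 0.951, 0.309, 0.0]
wrist_force: [1.2, 0.5, 0.3]
opening: 1.0
grasp_force: 0.0
```

Call:
apply_moves(moves=[{"jaw": 1,"offset": [0,0,0],"rot": [0,0,0]},{"jaw": 1,"offset": [0,0,0],"rot": [0,0,0]},{"jaw": 1,"offset": [0,0,0],"rot": [0,0,0]},{"jaw": 1,"offset": [0,0,0],"rot": [0,0,0]},{"jaw": 1,"offset": [0,0,0],"rot": [0,0,0]}])

```text
time_s: 3.45
eef_pos: [0.4621, -0.2209, 0.1307]
eef_rot: [0.0, 0.95, 0.312, 0.0]
wrist_force: [0.4, 0.2, 1.5]
opening: 0.999
grasp_force: 0.0
```

Run:
```python
from plan import *
p,R=pose();o=ctrl.get_obs();print(p,tyaw(R),o["wrist_force"],o["time_s"])
pp,d=ctrl.camera("scene");X=cloud("scene",d);np.savez("s1.npz",p=pp,d=d)
cv2.imwrite("pics/s1.png",cv2.resize(pp[120:270,200:420],None,fx=3.6,fy=3.6,interpolation=cv2.INTER_CUBIC)[:,:,::-1])
plan(np.array([.462,-.222,.012]),R_down(-53.5),5,1)
```

```text
[ 0.46212077 -0.22091932  0.13069027] -53.59933442360494 [0.42478476 0.16918549 1.456292  ] 3.45
[{"jaw": 1, "offset": [-0.0, 0.0, 24.0], "rot": [0.0, -0.0, -0.0]}, {"jaw": 1, "offset": [-0.0, 0.0, 24.0], "rot": [0.0, -0.0, -0.0]}, {"jaw": 1, "offset": [-0.0, 0.0, 24.0], "rot": [0.0, -0.0, -0.0]}, {"jaw": 1, "offset": [-0.0, 0.0, 23.0], "rot": [0.0, -0.0, -0.0]}, {"jaw": 1, "offset": [-1.0, 1.0, 24.0], "rot": [0.0, -0.0, -0.0]}]
end [ 0.46195335 -0.22252492  0.01164317] -53.61678398763962
```

View pics/s1.png

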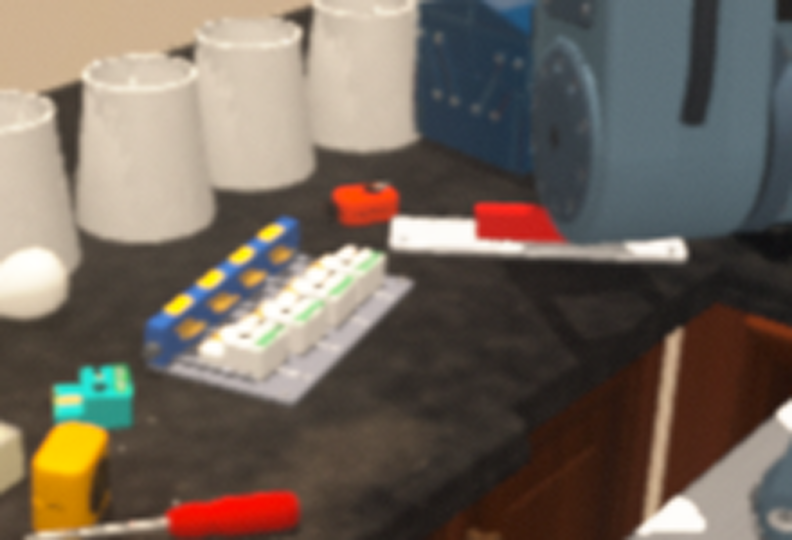

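The scene view now shows the base clear of the arm (crop 150–410, 220–400), and the straightedge lies under the gripper. Next I go down and grip.

Call:
apply_moves(moves=[{"jaw": 1,"offset": [0,0,24],"rot": [0,0,0]},{"jaw": 1,"offset": [0,0,24],"rot": [0,0,0]},{"jaw": 1,"offset": [0,0,24],"rot": [0,0,0]},{"jaw": 1,"offset": [0,0,23],"rot": [0,0,0]},{"jaw": 1,"offset": [-1,1,24],"rot": [0,0,0]}])

```text
time_s: 4.12
eef_pos: [0.462, -0.2229, 0.0108]
eef_rot: [0.0, 0.95, 0.312, 0.0]
wrist_force: [0.5, -0.2, 0.6]
opening: 1.001
grasp_force: 0.0
```

Call:
apply_moves(moves=[{"jaw": 1,"offset": [0,0,0],"rot": [0,0,0]},{"jaw": 0.6,"offset": [0,0,0],"rot": [0,0,0]},{"jaw": 0.4,"offset": [0,0,0],"rot": [0,0,0]},{"jaw": 0.2,"offset": [0,0,0],"rot": [0,0,0]},{"jaw": 0,"offset": [0,0,0],"rot": [0,0,0]}])

```text
time_s: 4.75
eef_pos: [0.4624, -0.2234, 0.0121]
eef_rot: [0.001, 0.95, 0.312, 0.0]
wrist_force: [-6.3, 5.3, 13.7]
opening: 0.153
grasp_force: 58.9
```

Call:
apply_moves(moves=[{"jaw": 0,"offset": [0,0,0],"rot": [0,0,0]},{"jaw": 0,"offset": [0,0,0],"rot": [0,0,0]},{"jaw": 0,"offset": [0,0,0],"rot": [0,0,0]},{"jaw": 0,"offset": [0,0,0],"rot": [0,0,0]},{"jaw": 0,"offset": [0,0,0],"rot": [0,0,0]}])

```text
time_s: 5.38
eef_pos: [0.4625, -0.2234, 0.0121]
eef_rot: [0.001, 0.95, 0.312, 0.0]
wrist_force: [-0.9, 0.1, 4.9]
opening: 0.157
grasp_force: 60.1
```

Call:
apply_moves(moves=[{"jaw": 0,"offset": [0,0,-5],"rot": [0,0,0]},{"jaw": 0,"offset": [0,0,-10],"rot": [0,0,0]},{"jaw": 0,"offset": [0,0,-25],"rot": [0,0,0]},{"jaw": 0,"offset": [0,0,-25],"rot": [0,0,0]},{"jaw": 0,"offset": [0,0,-25],"rot": [0,0,0]}])

```text
time_s: 6.0
eef_pos: [0.4614, -0.2226, 0.1022]
eef_rot: [-0.0, 0.95, 0.312, -0.0]
wrist_force: [-0.3, -0.6, -2.2]
opening: 0.153
grasp_force: 58.7
```

Run:
```python
from plan import *
o=ctrl.get_obs();print(o["eef_pos"],o["wrist_force"],o["torque"],o["opening"])
yaw=np.radians(13.9);xd=np.array([np.cos(yaw),np.sin(yaw)]);yd=np.array([-xd[1],xd[0]]);O=np.array([.549,.068])
for n in ("top","scene"):
    p,d=ctrl.camera(n);X=cloud(n,d);b=(X[...,:2]-O)@np.c_[xd,yd];bx,by,z=b[...,0]*1e3,b[...,1]*1e3,X[...,2]*1e3
    A=(np.abs(by)<123)&(d>0)
    r=A&(bx>30)&(bx<60)&(z>41)&(z<48)
    if r.sum()>20:
        f=np.polyfit(by[r],bx[r],1);print(n,"rail top",r.sum(),"slope deg",np.degrees(np.arctan(-f[0])),"x0",f[1],np.percentile(bx[r]-by[r]*f[0],[3,50,97]),"y",np.percentile(by[r],[1,99]))
    s=A&(bx<40)&(bx>28)&(z>18)&(z<40)
    if s.sum()>20: f=np.polyfit(by[s],bx[s],1);print(n,"stop?",s.sum(),np.degrees(np.arctan(-f[0])),f[1])
    pl=(d>0)&(np.abs(z-6)<3)&(bx>-100)&(bx<-60)&(np.abs(by)<150)
    print(n,"plate front",np.percentile(bx[pl],[2,10]),"y",np.percentile(by[pl],[2,98]))
    for i,yc in enumerate((84,28,-28,-84)):
        t=A&(abs(by-yc)<17)&(z>32)&(z<42)&(bx>-90)&(bx<30)
        f=A&(abs(by-yc)<20)&(z>12)&(z<31)&(bx>-90)&(bx<-20)
        print(n,i+1,t.sum(),np.round(np.percentile(bx[t],[3,50,97]),1) if t.sum() else"", "face",f.sum(),np.round(np.percentile(bx[f],[10,50,90]),1) if f.sum() else "", "yspan",np.round(np.percentile(by[A&(abs(by-yc)<30)&(z>32)&(z<42)&(bx>-90)&(bx<30)],[2,98]),1))
```

```text
[ 0.46140897 -0.22257344  0.10217141] [-0.28187988 -0.60413776 -2.15089275] [-0.02676744  0.05236694 -0.0084288 ] 0.1531686152679886
top rail top 332 slope deg 0.3150393875862068 x0 44.270435590908725 [36.11669446 44.08868967 52.75419766] y [-120.35329191  119.92780714]
top stop? 162 0.1816890829290497 34.792825808911566
top plate front [-97.80560248 -92.28486023] y [-136.73898665  138.39545024]
top 1 108 [-46.7 -28.9 -11. ] face 15 [-50.3 -47.5 -39.5] yspan [ 58.2 103.3]
top 2 111 [-56.5 -38.6 -20.7] face 15 [-67.6 -57.  -56.3] yspan [ 2.6 49.2]
top 3 116 [-59.  -40.2 -23. ] face 15 [-65.1 -59.7 -54.7] yspan [-53.6  -7.7]
top 4 110 [-59.9 -41.6 -23.8] face 14 [-60.7 -60.  -44.3] yspan [-109.5  -62.5]
scene rail top 205 slope deg 0.3445729896370128 x0 42.72202801601638 [34.90334451 41.83566127 52.0517591 ] y [-120.08101062  121.22348023]
scene stop? 203 0.11848219814701189 35.913741847787804
scene plate front [-84.54044587 -83.10976508] y [-119.04728645  121.39049384]
scene 1 75 [-47.7 -31.1 -11.9] face 49 [-48.3 -46.9 -32.7] yspan [ 57.1 106.5]
scene 2 70 [-56.8 -39.8 -19.3] face 41 [-57.9 -56.5 -54. ] yspan [ 4.  56.7]
scene 3 63 [-59.8 -43.1 -22.8] face 37 [-60.9 -59.1 -52.1] yspan [-52.3  -5. ]
scene 4 57 [-59.5 -43.6 -23.5] face 26 [-61.1 -60.3 -58.4] yspan [-110.4  -59.5]
```

Run:
```python
from plan import *
a=plan(np.array([.4278,.0374,.100]),R_down(14.15),10,0)
plan(np.array([.4278,.0374,.0275]),R_down(14.15),5,0,start=a,nd=1)
```

```text
[{"jaw": 0, "offset": [13.0, -23.0, 0.0], "rot": [0.0, 0.0, -6.8]}, {"jaw": 0, "offset": [15.0, -22.0, 0.0], "rot": [0.0, 0.0, -6.8]}, {"jaw": 0, "offset": [18.0, -20.0, 0.0], "rot": [0.0, 0.0, -6.8]}, {"jaw": 0, "offset": [20.0, -17.0, 0.0], "rot": [0.0, 0.0, -6.8]}, {"jaw": 0, "offset": [22.0, -15.0, 1.0], "rot": [0.0, 0.0, -6.8]}]
[{"jaw": 0, "offset": [23.0, -12.0, 0.0], "rot": [0.0, 0.0, -6.8]}, {"jaw": 0, "offset": [25.0, -9.0, 1.0], "rot": [0.0, 0.0, -6.8]}, {"jaw": 0, "offset": [25.0, -6.0, 0.0], "rot": [0.0, 0.0, -6.8]}, {"jaw": 0, "offset": [26.0, -4.0, 1.0], "rot": [0.0, 0.0, -6.8]}, {"jaw": 0, "offset": [27.0, 0.0, 0.0], "rot": [0.0, 0.0, -6.8]}]
end [0.42761922 0.03776722 0.10017729] 14.34099578066267
[{"jaw": 0, "offset": [-0.0, -0.0, 14.5], "rot": [0.0, 0.0, 0.0]}, {"jaw": 0, "offset": [-0.0, -0.0, 14.5], "rot": [0.0, 0.0, 0.0]}, {"jaw": 0, "offset": [-0.0, -0.1, 14.6], "rot": [0.0, 0.0, 0.0]}, {"jaw": 0, "offset": [-0.0, -0.0, 14.5], "rot": [0.0, 0.0, 0.0]}, {"jaw": 0, "offset": [-0.1, -0.1, 14.6], "rot": [0.0, 0.0, 0.0]}]
end [0.42775813 0.03737242 0.02747815] 14.340995780662666
```

Call:
apply_moves(moves=[{"jaw": 0,"offset": [13,-23,0],"rot": [0,0,-6.8]},{"jaw": 0,"offset": [15,-22,0],"rot": [0,0,-6.8]},{"jaw": 0,"offset": [18,-20,0],"rot": [0,0,-6.8]},{"jaw": 0,"offset": [20,-17,0],"rot": [0,0,-6.8]},{"jaw": 0,"offset": [22,-15,1],"rot": [0,0,-6.8]}])

```text
time_s: 6.72
eef_pos: [0.4431, -0.0901, 0.0993]
eef_rot: [-0.001, 0.816, 0.577, -0.0]
wrist_force: [0.2, 0.4, -3.4]
opening: 0.153
grasp_force: 59.0
```

Call:
apply_moves(moves=[{"jaw": 0,"offset": [23,-12,0],"rot": [0,0,-6.8]},{"jaw": 0,"offset": [25,-9,1],"rot": [0,0,-6.8]},{"jaw": 0,"offset": [25,-6,0],"rot": [0,0,-6.8]},{"jaw": 0,"offset": [26,-4,1],"rot": [0,0,-6.8]},{"jaw": 0,"offset": [27,0,0],"rot": [0,0,-6.6]}])

```text
time_s: 7.35
eef_pos: [0.4249, 0.0399, 0.0973]
eef_rot: [-0.001, 0.613, 0.79, -0.0]
wrist_force: [1.0, -0.2, -3.2]
opening: 0.154
grasp_force: 59.0
```

Call:
apply_moves(moves=[{"jaw": 0,"offset": [0,0,14.5],"rot": [0,0,0]},{"jaw": 0,"offset": [0,0,14.5],"rot": [0,0,0]},{"jaw": 0,"offset": [0,0,14.5],"rot": [0,0,0]},{"jaw": 0,"offset": [0,0,14.5],"rot": [0,0,0]},{"jaw": 0,"offset": [0,0,14.5],"rot": [0,0,0]}])

```text
time_s: 7.98
eef_pos: [0.4259, 0.0386, 0.0246]
eef_rot: [-0.0, 0.615, 0.788, -0.0]
wrist_force: [0.5, 0.7, -2.6]
opening: 0.154
grasp_force: 59.0
```

Call:
apply_moves(moves=[{"jaw": 0,"offset": [0,0,0],"rot": [0,0,0]},{"jaw": 0,"offset": [0,0,0],"rot": [0,0,0]},{"jaw": 0,"offset": [0,0,0],"rot": [0,0,0]},{"jaw": 0,"offset": [0,0,0],"rot": [0,0,0]},{"jaw": 0,"offset": [0,0,0],"rot": [0,0,0]}])

```text
time_s: 8.6
eef_pos: [0.4263, 0.039, 0.0261]
eef_rot: [0.0, 0.615, 0.789, 0.0]
wrist_force: [-0.2, -0.8, -3.2]
opening: 0.155
grasp_force: 58.9
```

```bash
cat > look.py <<'E'
from plan import *
yaw=np.radians(14.15);xd=np.array([np.cos(yaw),np.sin(yaw)]);yd=np.array([-xd[1],xd[0]]);O=np.array([.549,.068])
def state():
    o=ctrl.get_obs();p,R=pose();w=o["wrist_force"];b=(p[:2]-O)@np.c_[xd,yd]*1e3
    print("t",o["time_s"],"tcp base",b.round(2),"z",(p[2]*1e3).round(2),"yaw",tyaw(R).round(3),"tilt",np.degrees(R.as_matrix()[:,2])[:2].round(2),"Fbase",np.r_[np.array(w[:2])@np.c_[xd,yd],w[2]].round(2),"T",np.round(o["torque"],3))
def grids(n):
    p,d=ctrl.camera(n);X=cloud(n,d);b=(X[...,:2]-O)@np.c_[xd,yd]*1e3;return p,d,b[...,0],b[...,1],X[...,2]*1e3
def modules(n,top=(32,42)):
    p,d,bx,by,z=grids(n)
    r=(d>0)&(np.abs(by)<118)&(bx>30)&(bx<60)&(z>41)&(z<48)
    if r.sum()>20: f=np.polyfit(by[r],bx[r],1);print(n,"rail x0",f[1].round(2),"slope",np.degrees(-f[0]).round(3),r.sum())
    for i,yc in enumerate((84,28,-28,-84)):
        t=(d>0)&(abs(by-yc+2)<17)&(z>32)&(z<42)&(bx>-90)&(bx<30);print(n,i+1,t.sum(),np.percentile(bx[t],[3,50,97]).round(1) if t.sum()>9 else "")
    return p,d,bx,by,z
E
python3 - <<'E'
from look import *
state()
for n in("top","scene"):
    p,d,bx,by,z=modules(n)
    m=(d>0)&(z>18)&(z<31)&(bx>-160)&(bx<-66)&(abs(by)<150)&(abs(by)>75)
    for s in(-1,1):
        k=m&(by*s>0);print(n,"blade side",s,k.sum(),"x",np.percentile(bx[k],[3,50,97]).round(1),"z",np.median(z[k]).round(1)) if k.sum()>5 else print(s,"none")
    cv2.imwrite(f"pics/{n}2.png",cv2.resize(p[120:245,200:400],None,fx=4,fy=4,interpolation=cv2.INTER_CUBIC)[:,:,::-1])
E
```

```text
t 8.6 tcp base [-126.11    1.84] z 26.08 yaw 14.136 tilt [ 0.04 -0.01] Fbase [-0.4  -0.76 -3.23] T [-0.036  0.011 -0.014]
top rail x0 44.42 slope 0.073 302
top 1 112 [-47.3 -28.3 -10.7]
top 2 42 [-51.5 -31.5 -19.9]
top 3 21 [-33.  -26.8  26.3]
top 4 93 [-55.4 -38.3 -23. ]
top blade side -1 54 x [-145.9 -129.9 -100.5] z 22.1
top blade side 1 389 x [-144.7 -114.6  -83.8] z 22.7
scene rail x0 42.77 slope 0.216 195
scene 1 75 [-47.4 -30.1 -11.2]
scene 2 66 [-57.2 -38.9 -21.2]
scene 3 57 [-61.7 -44.7 -23.5]
scene 4 14 [-40.  -30.1 -24.4]
scene blade side -1 73 x [-147.9 -136.7  -86.4] z 22.1
scene blade side 1 298 x [-147.  -116.3  -85.8] z 22.1
```

View pics/scene2.png

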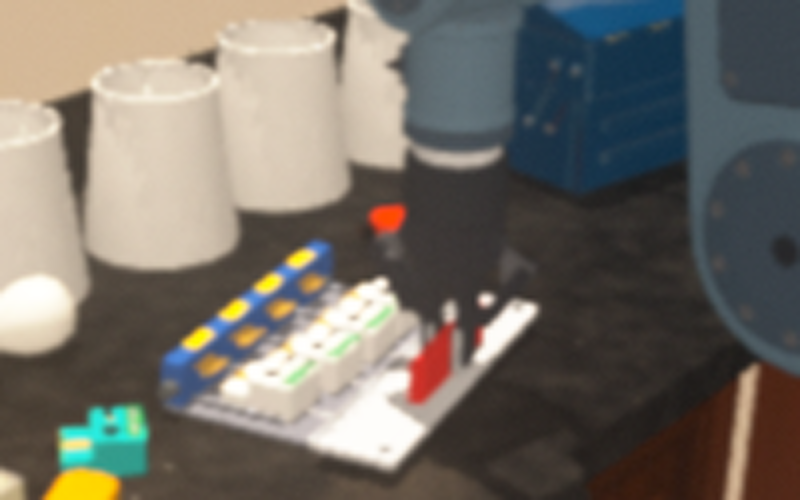

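The blade is level in front of the row with its edge parallel, left end at crop (310,450). I'll raise it 2 mm to clear the ribs and approach gently.

Call:
apply_moves(moves=[{"jaw": 0,"offset": [0,2,-2],"rot": [0,0,0]},{"jaw": 0,"offset": [0,3,0],"rot": [0,0,0]},{"jaw": 0,"offset": [0,3,0],"rot": [0,0,0]},{"jaw": 0,"offset": [0,3,0],"rot": [0,0,0]},{"jaw": 0,"offset": [0,2,0],"rot": [0,0,0]}])

```text
time_s: 9.32
eef_pos: [0.4389, 0.0422, 0.0277]
eef_rot: [-0.0, 0.615, 0.789, -0.0]
wrist_force: [0.7, -0.6, -3.1]
opening: 0.154
grasp_force: 58.9
```

Call:
apply_moves(moves=[{"jaw": 0,"offset": [0,1,0],"rot": [0,0,0]},{"jaw": 0,"offset": [0,1,0],"rot": [0,0,0]},{"jaw": 0,"offset": [0,1,0],"rot": [0,0,0]},{"jaw": 0,"offset": [0,1,0],"rot": [0,0,0]},{"jaw": 0,"offset": [0,1,0],"rot": [0,0,0]}])

```text
time_s: 9.95
eef_pos: [0.4435, 0.0434, 0.0278]
eef_rot: [0.0, 0.615, 0.789, 0.0]
wrist_force: [0.4, 0.2, -2.6]
opening: 0.152
grasp_force: 58.9
```

Call:
apply_moves(moves=[{"jaw": 0,"offset": [0,1,0],"rot": [0,0,0]},{"jaw": 0,"offset": [0,1,0],"rot": [0,0,0]},{"jaw": 0,"offset": [0,1,0],"rot": [0,0,0]},{"jaw": 0,"offset": [0,1,0],"rot": [0,0,0]},{"jaw": 0,"offset": [0,1,0],"rot": [0,0,0]}])

```text
time_s: 10.58
eef_pos: [0.448, 0.0446, 0.0277]
eef_rot: [-0.0, 0.615, 0.789, -0.0]
wrist_force: [-1.8, -0.4, -2.0]
opening: 0.15
grasp_force: 59.1
```

Call:
apply_moves(moves=[{"jaw": 0,"offset": [0,1,0],"rot": [0,0,0]},{"jaw": 0,"offset": [0,1,0],"rot": [0,0,0]},{"jaw": 0,"offset": [0,1,0],"rot": [0,0,0]},{"jaw": 0,"offset": [0,1,0],"rot": [0,0,0]},{"jaw": 0,"offset": [0,1,0],"rot": [0,0,0]}])

```text
time_s: 11.2
eef_pos: [0.4531, 0.0459, 0.0277]
eef_rot: [-0.0, 0.615, 0.789, -0.0]
wrist_force: [-2.0, -0.5, -3.8]
opening: 0.152
grasp_force: 58.9
```

Run:
```python
from look import *
state()
for n in("top","scene"): modules(n)
```

```text
t 11.2 tcp base [-98.38   1.98] z 27.7 yaw 14.138 tilt [-0.01  0.  ] Fbase [-2.09 -0.01 -3.83] T [-0.083  0.32  -0.086]
top rail x0 44.5 slope 0.189 304
top 1 114 [-46.4 -27.9 -10.5]
top 2 3 
top 3 0 
top 4 5 
scene rail x0 43.12 slope 0.266 191
scene 1 75 [-47.3 -30.8 -11.8]
scene 2 69 [-53.8 -36.5 -16.8]
scene 3 64 [-55.1 -35.6 -17.5]
scene 4 2
```

Call:
apply_moves(moves=[{"jaw": 0,"offset": [0,1,0],"rot": [0,0,0]},{"jaw": 0,"offset": [0,1,0],"rot": [0,0,0]},{"jaw": 0,"offset": [0,1,0],"rot": [0,0,0]},{"jaw": 0,"offset": [0,1,0],"rot": [0,0,0]},{"jaw": 0,"offset": [0,1,0],"rot": [0,0,0]}])

```text
time_s: 11.92
eef_pos: [0.4581, 0.0471, 0.0278]
eef_rot: [-0.0, 0.615, 0.789, -0.0]
wrist_force: [-1.6, 0.3, -3.8]
opening: 0.155
grasp_force: 58.9
```

Call:
apply_moves(moves=[{"jaw": 0,"offset": [0,1,0],"rot": [0,0,0]},{"jaw": 0,"offset": [0,1,0],"rot": [0,0,0]},{"jaw": 0,"offset": [0,1,0],"rot": [0,0,0]},{"jaw": 0,"offset": [0,1,0],"rot": [0,0,0]},{"jaw": 0,"offset": [0,1,0],"rot": [0,0,0]}])

```text
time_s: 12.55
eef_pos: [0.4628, 0.0483, 0.0278]
eef_rot: [-0.0, 0.615, 0.789, -0.0]
wrist_force: [-2.5, -0.7, -3.4]
opening: 0.155
grasp_force: 59.2
```

Call:
apply_moves(moves=[{"jaw": 0,"offset": [0,1,0],"rot": [0,0,0]},{"jaw": 0,"offset": [0,1,0],"rot": [0,0,0]},{"jaw": 0,"offset": [0,1,0],"rot": [0,0,0]},{"jaw": 0,"offset": [0,1,0],"rot": [0,0,0]},{"jaw": 0,"offset": [0,1,0],"rot": [0,0,0]}])

```text
time_s: 13.18
eef_pos: [0.4678, 0.0495, 0.0278]
eef_rot: [-0.0, 0.615, 0.789, 0.0]
wrist_force: [-2.4, -1.4, -3.0]
opening: 0.152
grasp_force: 59.1
```

Call:
apply_moves(moves=[{"jaw": 0,"offset": [0,1,0],"rot": [0,0,0]},{"jaw": 0,"offset": [0,1,0],"rot": [0,0,0]},{"jaw": 0,"offset": [0,1,0],"rot": [0,0,0]},{"jaw": 0,"offset": [0,1,0],"rot": [0,0,0]},{"jaw": 0,"offset": [0,0.5,0],"rot": [0,0,0]}])

```text
time_s: 13.8
eef_pos: [0.4721, 0.0506, 0.0278]
eef_rot: [0.0, 0.615, 0.789, -0.0]
wrist_force: [-2.5, -0.8, -2.6]
opening: 0.155
grasp_force: 58.9
```

Run:
```python
from look import *
state()
for n in("top","scene"): modules(n)
```

```text
t 13.8 tcp base [-78.78   1.9 ] z 27.78 yaw 14.135 tilt [ 0. -0.] Fbase [-2.58 -0.22 -2.56] T [-0.077  0.497  0.01 ]
top rail x0 44.64 slope 0.01 282
top 1 115 [-34.1 -16.5   2.3]
top 2 3 
top 3 0 
top 4 0 
scene rail x0 42.8 slope 0.22 187
scene 1 79 [-35.6 -19.1   1.3]
scene 2 78 [-88.  -22.9   0.9]
scene 3 63 [-86.2 -19.3   0.5]
scene 4 3
```

Call:
apply_moves(moves=[{"jaw": 0,"offset": [0,0.6,0],"rot": [0,0,0]},{"jaw": 0,"offset": [0,0.6,0],"rot": [0,0,0]},{"jaw": 0,"offset": [0,0.6,0],"rot": [0,0,0]},{"jaw": 0,"offset": [0,0.6,0],"rot": [0,0,0]},{"jaw": 0,"offset": [0,0.6,0],"rot": [0,0,0]}])

```text
time_s: 14.52
eef_pos: [0.475, 0.0513, 0.0278]
eef_rot: [-0.0, 0.615, 0.789, -0.0]
wrist_force: [-2.2, -0.3, -3.5]
opening: 0.155
grasp_force: 59.1
```

Call:
apply_moves(moves=[{"jaw": 0,"offset": [0,0.3,0],"rot": [0,0,0]},{"jaw": 0,"offset": [0,0.3,0],"rot": [0,0,0]},{"jaw": 0,"offset": [0,0.3,0],"rot": [0,0,0]},{"jaw": 0,"offset": [0,0.3,0],"rot": [0,0,0]},{"jaw": 0,"offset": [0,0.3,0],"rot": [0,0,0]}])

```text
time_s: 15.15
eef_pos: [0.4765, 0.0517, 0.0278]
eef_rot: [-0.0, 0.615, 0.789, -0.0]
wrist_force: [-3.5, -1.0, -2.3]
opening: 0.156
grasp_force: 58.9
```

```bash
python3 -c "
from look import *
state()"
```

```text
t 15.15 tcp base [-74.33   1.91] z 27.79 yaw 14.131 tilt [-0.  0.] Fbase [-3.63 -0.13 -2.31] T [-0.075  0.57  -0.085]
```

Call:
apply_moves(moves=[{"jaw": 0,"offset": [0,0.3,0],"rot": [0,0,0]},{"jaw": 0,"offset": [0,0.3,0],"rot": [0,0,0]},{"jaw": 0,"offset": [0,0.3,0],"rot": [0,0,0]},{"jaw": 0,"offset": [0,0.3,0],"rot": [0,0,0]},{"jaw": 0,"offset": [0,0.3,0],"rot": [0,0,0]}])

```text
time_s: 15.78
eef_pos: [0.4777, 0.052, 0.0278]
eef_rot: [-0.0, 0.615, 0.789, -0.0]
wrist_force: [-4.4, -1.6, -0.4]
opening: 0.151
grasp_force: 59.4
```

```bash
python3 -c "
from look import *
state()"
```

```text
t 15.775 tcp base [-73.06   1.91] z 27.8 yaw 14.14 tilt [-0.03 -0.01] Fbase [-4.64 -0.51 -0.44] T [-0.224  0.78   0.02 ]
```

Call:
apply_moves(moves=[{"jaw": 0,"offset": [0,0.2,0],"rot": [0,0,0]},{"jaw": 0,"offset": [0,0.2,0],"rot": [0,0,0]},{"jaw": 0,"offset": [0,0.2,0],"rot": [0,0,0]},{"jaw": 0,"offset": [0,0.2,0],"rot": [0,0,0]},{"jaw": 0,"offset": [0,0.2,0],"rot": [0,0,0]}])

```text
time_s: 16.4
eef_pos: [0.4778, 0.0521, 0.0276]
eef_rot: [-0.001, 0.615, 0.789, -0.001]
wrist_force: [-8.0, -2.8, 1.2]
opening: 0.152
grasp_force: 59.7
```

```bash
python3 -c "
from look import *
state()"
```

```text
t 16.4 tcp base [-72.89   1.99] z 27.63 yaw 14.151 tilt [-0.13 -0.02] Fbase [-8.42 -0.8   1.17] T [-0.485  1.183  0.004]
```

Call:
apply_moves(moves=[{"jaw": 0,"offset": [0,0.2,0],"rot": [0,0,0]},{"jaw": 0,"offset": [0,0.2,0],"rot": [0,0,0]},{"jaw": 0,"offset": [0,0.2,0],"rot": [0,0,0]},{"jaw": 0,"offset": [0,0.2,0],"rot": [0,0,0]},{"jaw": 0,"offset": [0,0,0],"rot": [0,0,0]}])

```text
time_s: 17.02
eef_pos: [0.4779, 0.0522, 0.0274]
eef_rot: [-0.001, 0.615, 0.789, -0.001]
wrist_force: [-9.1, -2.8, 1.8]
opening: 0.154
grasp_force: 59.9
```

```bash
python3 -c "
from look import *
state();modules('scene');modules('top')"
```

```text
t 17.025 tcp base [-72.76   2.08] z 27.44 yaw 14.153 tilt [-0.21 -0.03] Fbase [-9.51 -0.47  1.83] T [-0.581  1.41  -0.068]
scene rail x0 42.95 slope 0.217 185
scene 1 73 [-29.1 -14.    6.7]
scene 2 92 [-85.7 -18.5   7.2]
scene 3 62 [-80.5 -11.9   7.8]
scene 4 3 
top rail x0 44.56 slope 0.208 236
top 1 110 [-28.3 -10.4   8. ]
top 2 4 
top 3 0 
top 4 0
```

Call:
apply_moves(moves=[{"jaw": 0,"offset": [0,0.2,-0.2],"rot": [-0.1,0,0]},{"jaw": 0,"offset": [0,0.2,-0.2],"rot": [-0.1,0,0]},{"jaw": 0,"offset": [0,0.2,0],"rot": [0,0,0]},{"jaw": 0,"offset": [0,0.2,0],"rot": [0,0,0]},{"jaw": 0,"offset": [0,0,0],"rot": [0,0,0]}])

```text
time_s: 17.75
eef_pos: [0.4782, 0.0525, 0.0274]
eef_rot: [-0.001, 0.615, 0.789, -0.0]
wrist_force: [-8.1, -3.7, 0.1]
opening: 0.156
grasp_force: 59.6
```

```bash
python3 -c "
from look import *
state()"
```

```text
t 17.75 tcp base [-72.4    2.27] z 27.42 yaw 14.145 tilt [-0.07  0.03] Fbase [-8.77 -1.6   0.09] T [-0.58   1.491 -0.093]
```

Call:
apply_moves(moves=[{"jaw": 0,"offset": [0,0.2,0],"rot": [-0.1,0,0]},{"jaw": 0,"offset": [0,0.2,0],"rot": [0,0,0]},{"jaw": 0,"offset": [0,0.2,0],"rot": [0,0,0]},{"jaw": 0,"offset": [0,0.2,0],"rot": [0,0,0]},{"jaw": 0,"offset": [0,0,0],"rot": [0,0,0]}])

```text
time_s: 18.38
eef_pos: [0.4787, 0.0527, 0.0273]
eef_rot: [-0.0, 0.615, 0.789, 0.0]
wrist_force: [-10.2, -5.0, 0.4]
opening: 0.153
grasp_force: 59.7
```

```bash
python3 -c "
from look import *
state()"
```

```text
t 18.375 tcp base [-71.9    2.36] z 27.35 yaw 14.142 tilt [-0.02  0.06] Fbase [-11.14  -2.33   0.43] T [-0.673  1.621 -0.111]
```

Call:
apply_moves(moves=[{"jaw": 0,"offset": [0,0.2,0],"rot": [0,0,0]},{"jaw": 0,"offset": [0,0.2,0],"rot": [0,0,0]},{"jaw": 0,"offset": [0,0.2,0],"rot": [0,0,0]},{"jaw": 0,"offset": [0,0.2,0],"rot": [0,0,0]},{"jaw": 0,"offset": [0,0,0],"rot": [0,0,0]}])

```text
time_s: 19.0
eef_pos: [0.4791, 0.0529, 0.0273]
eef_rot: [-0.001, 0.615, 0.789, 0.0]
wrist_force: [-10.9, -3.8, 1.9]
opening: 0.156
grasp_force: 60.0
```

```bash
python3 -c "
from look import *
state()"
```

```text
t 19.0 tcp base [-71.48   2.42] z 27.34 yaw 14.151 tilt [-0.07  0.05] Fbase [-11.51  -1.     1.95] T [-0.686  1.861 -0.106]
```

Call:
apply_moves(moves=[{"jaw": 0,"offset": [0,0.2,0],"rot": [0,0,0]},{"jaw": 0,"offset": [0,0.2,0],"rot": [0,0,0]},{"jaw": 0,"offset": [0,0.2,0],"rot": [0,0,0]},{"jaw": 0,"offset": [0,0.2,0],"rot": [0,0,0]},{"jaw": 0,"offset": [0,0,0],"rot": [0,0,0]}])

```text
time_s: 19.62
eef_pos: [0.4824, 0.0533, 0.0279]
eef_rot: [0.001, 0.615, 0.789, 0.002]
wrist_force: [-3.2, -0.6, -5.9]
opening: 0.153
grasp_force: 58.9
```

```bash
python3 -c "
from look import *
state()"
```

```text
t 19.625 tcp base [-68.18   2.06] z 27.92 yaw 14.141 tilt [0.25 0.08] Fbase [-3.21  0.18 -5.91] T [-0.176  0.742  0.053]
```

Call:
apply_moves(moves=[{"jaw": 0,"offset": [0,0.2,0],"rot": [0.1,0,0]},{"jaw": 0,"offset": [0,0.2,0],"rot": [0.1,0,0]},{"jaw": 0,"offset": [0,0.2,0],"rot": [0,0,0]},{"jaw": 0,"offset": [0,0,0],"rot": [0,0,0]},{"jaw": 0,"offset": [0,0,0],"rot": [0,0,0]}])

```text
time_s: 20.25
eef_pos: [0.4824, 0.0533, 0.0281]
eef_rot: [-0.0, 0.615, 0.789, -0.0]
wrist_force: [-7.5, -2.1, -0.4]
opening: 0.154
grasp_force: 59.6
```

Run:
```python
from look import *
state()
for n in("scene","top"):
    p=modules(n)[0]
    if n=="scene":cv2.imwrite("pics/s3.png",cv2.resize(p[150:245,230:380],None,fx=5,fy=5,interpolation=cv2.INTER_CUBIC)[:,:,::-1])
```

```text
t 20.25 tcp base [-68.19   2.08] z 28.05 yaw 14.159 tilt [-0.03  0.01] Fbase [-7.77 -0.18 -0.45] T [-0.375  1.177  0.115]
scene rail x0 43.05 slope 0.332 177
scene 1 70 [-24.5  -7.6  11.2]
scene 2 90 [-83.  -16.   10.2]
scene 3 64 [-75.5  -8.5  12.9]
scene 4 3 
top rail x0 44.76 slope 0.043 243
top 1 114 [-23.7  -6.3  12.6]
top 2 5 
top 3 0 
top 4 0
```

View pics/s3.png

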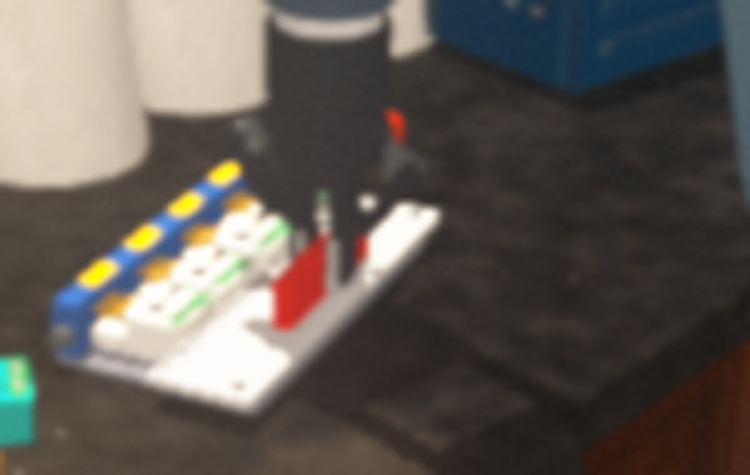

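Every visible module is seated against the rail and the edge is tight on the row (crop 150,370 to 280,240). The torque shows a slight left bias, so I'll yaw by 0.2° to seat the right side.

Call:
apply_moves(moves=[{"jaw": 0,"offset": [0,0,0],"rot": [0,0,-0.1]},{"jaw": 0,"offset": [0,0,0],"rot": [0,0,-0.1]},{"jaw": 0,"offset": [0,0.1,0],"rot": [0,0,0]},{"jaw": 0,"offset": [0,0.1,0],"rot": [0,0,0]},{"jaw": 0,"offset": [0,0,0],"rot": [0,0,0]}])

```text
time_s: 20.98
eef_pos: [0.4824, 0.0533, 0.0281]
eef_rot: [-0.0, 0.613, 0.79, -0.0]
wrist_force: [-7.9, -2.6, 0.5]
opening: 0.152
grasp_force: 59.8
```

```bash
python3 -c "
from look import *
state()"
```

```text
t 20.975 tcp base [-68.14   2.05] z 28.08 yaw 14.332 tilt [-0.05  0.01] Fbase [-8.31 -0.55  0.53] T [-0.469  1.343 -0.109]
```

The torque changed sign, so the edge is flush and all four are on the stop. Next I retract.

Call:
apply_moves(moves=[{"jaw": 0,"offset": [0,-0.5,0],"rot": [0,0,0.1]},{"jaw": 0,"offset": [0,-0.5,0],"rot": [0,0,0]},{"jaw": 0,"offset": [0,-1,0],"rot": [0,0,0]},{"jaw": 0,"offset": [0,-2,0],"rot": [0,0,0]},{"jaw": 0,"offset": [0,-4,0],"rot": [0,0,0]}])

```text
time_s: 21.6
eef_pos: [0.4768, 0.0514, 0.0288]
eef_rot: [0.002, 0.614, 0.789, 0.001]
wrist_force: [-0.0, 0.0, -3.0]
opening: 0.153
grasp_force: 59.2
```

Call:
apply_moves(moves=[{"jaw": 0,"offset": [0,-15,0],"rot": [0,0,0]},{"jaw": 0,"offset": [0,-16,0],"rot": [0,0,0]},{"jaw": 0,"offset": [0,-16,0],"rot": [0,0,0]},{"jaw": 0,"offset": [0,-16,0],"rot": [0,0,0]},{"jaw": 0,"offset": [0,-15,0],"rot": [0,0,0]}])

```text
time_s: 22.22
eef_pos: [0.3988, 0.0321, 0.028]
eef_rot: [0.001, 0.614, 0.789, 0.001]
wrist_force: [-0.5, -0.6, -3.1]
opening: 0.152
grasp_force: 59.2
```

Call:
apply_moves(moves=[{"jaw": 0,"offset": [0,0,0],"rot": [0,0,0]},{"jaw": 0,"offset": [0,0,0],"rot": [0,0,0]},{"jaw": 0,"offset": [0,0,0],"rot": [0,0,0]},{"jaw": 0,"offset": [0,0,0],"rot": [0,0,0]},{"jaw": 0,"offset": [0,0,0],"rot": [0,0,0]}])

```text
time_s: 22.85
eef_pos: [0.4003, 0.0324, 0.028]
eef_rot: [0.001, 0.614, 0.789, 0.001]
wrist_force: [1.0, 0.0, -3.3]
opening: 0.157
grasp_force: 59.2
```

Run:
```python
from look import *
state()
for n in("scene","top"):
    p=modules(n)[0]
    cv2.imwrite(f"pics/{n}4.png",cv2.resize(p[130:260,210:410],None,fx=4,fy=4,interpolation=cv2.INTER_CUBIC)[:,:,::-1])
```

```text
t 22.85 tcp base [-152.87    1.8 ] z 28.03 yaw 14.243 tilt [0.1  0.03] Fbase [ 1.01 -0.2  -3.28] T [ 0.008  0.036 -0.019]
scene rail x0 42.72 slope -0.162 192
scene 1 68 [-25.4  -7.4  12.2]
scene 2 64 [-24.2  -7.6  11. ]
scene 3 63 [-24.4  -7.6  12.4]
scene 4 53 [-24.9  -7.5  10.9]
top rail x0 44.28 slope -0.041 301
top 1 116 [-23.2  -4.7  13.4]
top 2 113 [-22.5  -4.8  12.6]
top 3 113 [-23.7  -6.2  12.5]
top 4 109 [-23.4  -4.9  12. ]
```

View pics/scene4.png

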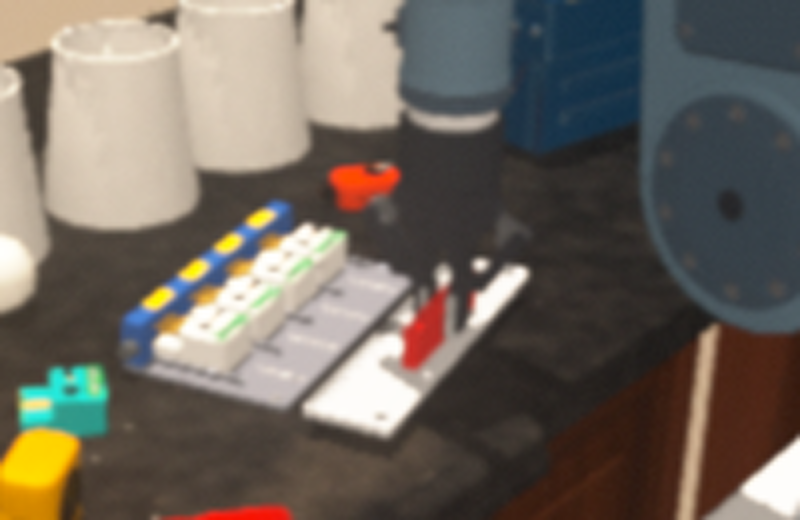

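All four faces stand in one line (crop 240,365 to 345,260), and the straightedge is clear of the base. I'll lay it down.

Call:
apply_moves(moves=[{"jaw": 0,"offset": [0,0,4],"rot": [0,0,0]},{"jaw": 0,"offset": [0,0,4],"rot": [0,0,0]},{"jaw": 0,"offset": [0,0,4],"rot": [0,0,0]},{"jaw": 0,"offset": [0,0,2.5],"rot": [0.1,0,0]},{"jaw": 0,"offset": [0,0,1],"rot": [0,0,0]}])

```text
time_s: 23.58
eef_pos: [0.4001, 0.0323, 0.0123]
eef_rot: [-0.0, 0.614, 0.789, -0.0]
wrist_force: [0.1, -0.2, -2.3]
opening: 0.149
grasp_force: 59.2
```

Call:
apply_moves(moves=[{"jaw": 0,"offset": [0,0,0],"rot": [0,0,0]},{"jaw": 0,"offset": [0,0,0],"rot": [0,0,0]},{"jaw": 0.2,"offset": [0,0,0],"rot": [0,0,0]},{"jaw": 0.4,"offset": [0,0,0],"rot": [0,0,0]},{"jaw": 0.6,"offset": [0,0,0],"rot": [0,0,0]}])

```text
time_s: 24.2
eef_pos: [0.4005, 0.0323, 0.0128]
eef_rot: [0.0, 0.614, 0.789, 0.0]
wrist_force: [0.1, -0.1, 0.4]
opening: 0.589
grasp_force: 0.0
```

Call:
apply_moves(moves=[{"jaw": 0.6,"offset": [0,0,0],"rot": [0,0,0]},{"jaw": 0.6,"offset": [0,0,-10],"rot": [0,0,0]},{"jaw": 0.6,"offset": [0,0,-25],"rot": [0,0,0]},{"jaw": 0.6,"offset": [0,0,-40],"rot": [0,0,0]},{"jaw": 0.6,"offset": [0,0,-40],"rot": [0,0,0]}])

```text
time_s: 24.82
eef_pos: [0.3999, 0.0324, 0.1292]
eef_rot: [0.0, 0.614, 0.789, -0.0]
wrist_force: [1.2, 0.4, 0.6]
opening: 0.601
grasp_force: 0.0
```

Call:
apply_moves(moves=[{"jaw": 0.6,"offset": [0,0,-20],"rot": [0,0,0]},{"jaw": 0.6,"offset": [0,0,0],"rot": [0,0,0]},{"jaw": 0.6,"offset": [0,0,0],"rot": [0,0,0]},{"jaw": 0.6,"offset": [0,0,0],"rot": [0,0,0]},{"jaw": 0.6,"offset": [0,0,0],"rot": [0,0,0]}])

```text
time_s: 25.45
eef_pos: [0.3996, 0.0325, 0.1467]
eef_rot: [-0.001, 0.614, 0.789, -0.0]
wrist_force: [-0.4, -0.4, 0.0]
opening: 0.596
grasp_force: 0.0
```

Run:
```python
from look import *
state();print(ctrl.get_obs()["opening"])
for n in("scene","top"):
    p,d,bx,by,z=modules(n)
    m=(d>0)&(z>4)&(z<14)&(bx>-190)&(bx<-70)&(abs(by)<150)&(p.min(-1)>150)
    for s in(-1,1):
        k=m&(by*s>70);print("blade",s,k.sum(),np.percentile(bx[k],[3,97]).round(1) if k.sum()>5 else "",np.median(z[k]).round(1))
p,_=ctrl.camera("scene");cv2.imwrite("pics/s5.png",cv2.resize(p[110:270,200:420],None,fx=3.6,fy=3.6,interpolation=cv2.INTER_CUBIC)[:,:,::-1])
```

```text
t 25.45 tcp base [-153.59    2.06] z 146.67 yaw 14.231 tilt [-0.11  0.02] Fbase [-0.5  -0.29  0.04] T [0.008 0.017 0.011]
0.5960621645991844
scene rail x0 43.0 slope 0.061 189
scene 1 75 [-25.2  -7.3  11.5]
scene 2 62 [-24.3  -8.4  12.1]
scene 3 60 [-24.1  -7.1  11.2]
scene 4 54 [-24.5  -7.2  10.8]
blade -1 166 [-173.5  -72.7] 7.6
blade 1 374 [-173.   -73.2] 8.0
top rail x0 44.59 slope -0.137 309
top 1 113 [-23.7  -4.9  13.3]
top 2 109 [-23.2  -4.1  13. ]
top 3 96 [-21.3  -2.8  11.9]
top 4 115 [-23.7  -5.8  12. ]
blade -1 0  nan
blade 1 481 [-171.6  -73.4] 8.4
  return _methods._mean(a, axis=axis, dtype=dtype,
  ret = ret.dtype.type(ret / rcount)
```

View pics/s5.png

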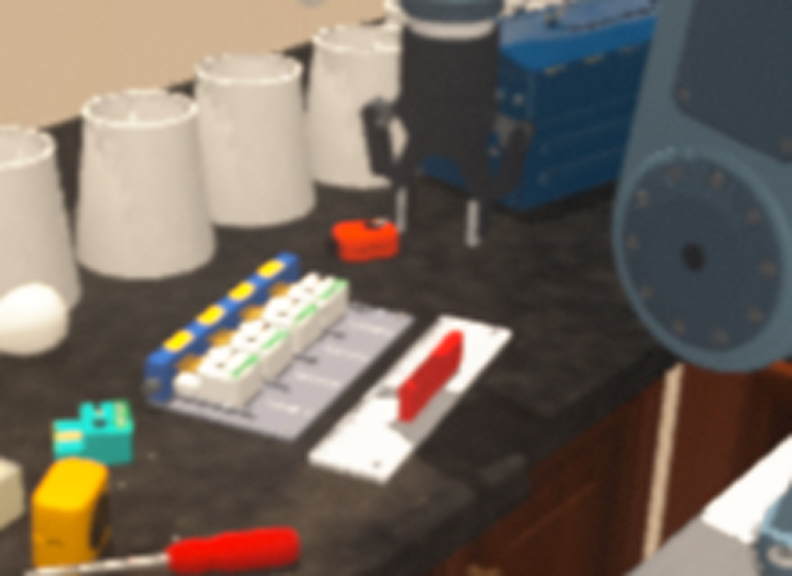

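The straightedge lies flat and free with a clear gap to the base (crop 310–510, 315–480). The modules are lined up at the rail, so I'm handing in.

```bash
python3 -c "
from bench import ctrl
print(ctrl.hand_in())"
```

```text
the job is handed in; nothing more can be done
None
```

The job is handed in, with no verdict returned: all four modules measured home at the rail and in line to within about 1 mm, and the straightedge lies flat on the worktop about 20 mm clear of the base.

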